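# Dock the torch's ignition pack, slide its child lock aside and press the button

## Robot

A 7-joint arm with a two-finger parallel gripper is mounted at the origin on a cart in front of the work surface, level with it; the furniture and walls round the work are solid. World frame = base frame: x ahead of the robot, y to its left, z up, the work surface at z = 0. Lengths are in m, angles in rad, forces in N, time in s.
With the tool pointing down it reaches from about 0.4 to 0.85 m from the base axis. Payload 10.4 kg.
Tool frame: the origin (TCP) lies on the centre line of the jaws, within the pads' length; the fingertips stand 11 mm ahead of it and the grasp point (between the pads) lies 8 mm behind it (manip.finger_overhang is the distance from the TCP to the fingertips, in m); z points along the fingers, y is the line along which they close (so a half turn about z gives the same grasp; the last joint's range is limited). The gripper opens to 85 mm and grips with 20 to 120 N. Pads are 22 mm wide; open, the fingers measure 114 mm over their backs; the gripper's body (76 mm by 85 mm) begins 54 mm behind the grasp point. The pads swing forward as they close: fully open they stand 13 mm farther back than shut.
Start: joints at [1.145, 0.332, -0.065, 1.46, 0.022, 1.35, -0.088], TCP at [0.245, -0.575, 0.242] pointing down, gripper open.
Joint ranges: [-2.6, 2.6], [-0.5, 2.12], [-1.47, 1.34], [0.16, 2.42], [-1.27, 4.41], [0.06, 2.06], [-2.6, 2.6]. Speed limits (rad/s): [2.22, 2.22, 2.79, 2.79, 3.14, 3.14, 3.14].

## Interface

Orientations are given as a unit quaternion [x, y, z, w].
In Python, from workcell import manip, imaging, workorder gives the robot as it stands.
- The arm moves only by the tool jog_arm, never from a script. Its argument "deltas" is a list of rows, each an object with "gripper": the opening, from 0 (shut) to 1 (fully open); "offset": the shift along the tool's x, y, z in m, a list of three; "rotation": the turn, a rotation vector about the tool's x, y, z in degrees, a list of three. In form: [{"gripper": gripper, "offset": [tx, ty, tz], "rotation": [ax, ay, az]}, ...]. A call has 1 to 20 rows; each row shifts and turns the commanded pose from where the row before left it, along the tool's axes as they then stand; what a row does not reach is not made up. A row lasts 1/10 s, in which the tool goes at most 50 mm and 8.59 degrees, less where a joint would pass 70% of its speed; a pose out of reach is approached as far as the arm can. A call with a gripper value outside its range is refused whole. The fingers move at their own pace and stop on an object; "newtons" is the grip in N (left out, the last holds). Time passes only in rows, so rows that do not move let the fingers close. It gives the time, the measured TCP pose, the force, the opening and the grip force at its end, in the units of the state.
- manip.get_obs(): the state, without advancing time (a new reading comes with each control period).
- imaging.camera(name): name is "scene" or "top"; returns the picture (400x640x3 uint8, blue, green, red); there is no depth.
- imaging.camera_model(name): a dict with "camera_matrix" (3x3 intrinsics, pixels), "world_to_cam" (4x4, takes a point from world to camera coordinates). Camera axes: x right, y up, looking along -z (the intrinsics and any distortion apply to the point x, -y, -z); pixel columns grow to the right and rows downward; lengths in m; the calibration is good to about 2 mm. A picture is of the moment at which its call begins. camera_model takes no time and is no camera call.
- workorder.hand_in(): hands the job in; it is judged then, once.
The state is a dict: "clock": time; "joint_pos": joint angles; "joint_velocities": joint speeds; "tau": joint torques, N m; "position": TCP position; "ee_rot": TCP orientation; "ft_force": force on the tool from outside, world axes, zero at the start; "torque": the same for the moment, N m; "grip_width": opening from 0.0 (shut) to 1.0 (fully open); "grasp_force": force on a finger pad.
Only numpy, scipy, OpenCV 4.12 (cv2) and the standard library are available. Lean on these libraries where they do the work, as an engineer would, in place of code of your own. Each camera call takes 0.05 s, during which the arm holds its last target. There are 200 camera calls.

## Task

Take the bench torch's ignition pack out of its storage holder and set it gently down in the dock, fully home between the two end stops (either way round). Once it sits there, slide its child-lock tab fully aside and then press the uncovered power button all the way in, without forcing it, so that it stays down. Leave the pack seated in the dock and the tools on the bench where they are.

Things in the scene. Friction and masses are not known exactly. Their poses are not given: they have to be found in the camera images.
- pack_center (a point): Ignition pack: upright grey plastic block, 64 (x) x 40 (y) x 50 mm (z), 0.35 kg, child-lock tab and round steel button on top. This point: its centre, 25 mm above its underside; x along its long side. It starts in the holder, which leaves only its ends (64 mm apart) to grip; the dock leaves only its long sides (40 mm). So stand it on the bench in between and take it again a quarter turn round.
- holder: Fixed bare aluminium storage holder, 74 (x) x 60 (y) mm; origin under its centre, on the bench. Floor 6 mm above the bench, the pack standing on it along x. Two 5 mm cheeks run along the pack's long sides, 3 mm clear of them, up to 54 mm above the bench (2 mm below the pack's top); the ends are open but for lips 3 mm high.
- dock_floor (a point): Fixed bare aluminium dock, 104 (x) x 56 (y) mm. This point: centre of its floor, 6 mm above the bench; the pack's long side must lie along its x. Two end stops 46 mm wide, 8 mm thick, stand across x, 72 mm apart inside (4 mm clear of the pack at each end), flared out above 41 mm and ending 55 mm above the bench; the long sides are open. The stops hold the pack while its lock is pushed.
- lock_top (a point): Child-lock tab: plate 26 (along pack x) x 38 mm with a round metal cone on it, 25 mm wide, 7 mm high, sloped at 36 degrees (to push, too sloped to lift by). This point: middle of the cone's 6 mm flat top, 65 mm above the pack's underside (the plate's underside: 56.5 mm). Locked, it is at +16 mm along the pack's x from its centre, over the button, and bars the way to it.
- lock (a joint): How far the tab is slid along the pack's own -x (m): starts at 0 to 0.004 (locked, over the button), 0.032 is fully aside. Slides against about 2.5 N of friction and stays where it is left.
- power_top (a point): Centre of the top of the round steel power button, 18 mm across, at +16 mm along the pack's x from its centre; when up it stands 56 mm above the pack's underside, 6 mm above the top face and just under the tab.
- power (a joint): How far the button is pressed in (m): 0 is up, 0.0045 fully in, its top then 1.5 mm above the pack's top face. Needs about 4 N and stays where it is left: no spring.
- nippers_center (a point): Pair of nippers with red handles lying flat, 65x139x13 mm. Bystander, to be left alone; this point is its centre.
- brass_weight_center (a point): Turned brass weight with a knob, standing, 33 mm across and 44 mm high (near the fixed desk lamp: its shade hangs over x 0.62, y -0.21, reaching 0.12 m round and down to 0.43 m, so an arm swinging in from the right must pass it on the robot's side). Bystander, to be left alone; this point is its centre.
- cork_block_center (a point): Brown cork sanding block, 38x62x26 mm. Bystander, to be left alone; this point is its centre.
Not all that is in view belongs to the job. What is shaped like the part that bears pack_center but blue is not meant.

How it is judged:
By the outcome, as a careful person would: the job done as asked, in the order asked, and still so for the second after the job is handed in, with the robot touching nothing.
It also fails if it takes over 72 s, if anything falls off the work surface, if the arm or the gripper's body presses on something with over 40 N, if the wrist force passes 120 N, or if a joint passes its speed limit or range.

## Working session

There is one attempt and no reset: what is moved stays moved. The work goes in short steps, Python scripts to look and compute and a tool call to move; the robot and the scene stay as the last step left them, time stands still between calls to the robot, and variables do not carry over. Pictures are saved under pics/ and viewed, at most 11 in all, crops included, and the job is handed in when it is done.

Besides the shell and the picture viewer there is one more tool, called after "Call:" as name([rows], argument=value, ...), one row to a line, values as JSON. jog_arm: Moves the arm, as the interface text tells. Its arguments: {"type":"object","properties":{"deltas":{"type":"array","items":{"type":"object","properties":{"gripper":{"type":"number"},"offset":{"type":"array","items":{"type":"number"}},"rotation":{"type":"array","items":{"type":"number"}}}}},"newtons":{"type":"number"}},"required":["deltas"]}

```bash
mkdir -p pics; ls
python3 - <<'E'
from workcell import manip, imaging
import cv2,numpy as np
o=manip.get_obs();print(o, manip.finger_overhang)
for n in("scene","top"):
    cv2.imwrite(f"pics/{n}0.png",imaging.camera(n)); m=imaging.camera_model(n);print(n,m)
E
```

```text
pics
{'clock': 0.0, 'joint_pos': array([ 1.14539421,  0.3328747 , -0.06472332,  1.46093253,  0.02157809,
        1.34991289, -0.08848009]), 'joint_velocities': array([ 0.001547  ,  0.00050633, -0.00274411, -0.00058196,  0.00108786,
       -0.00167748,  0.00115325]), 'tau': array([ 2.00014671e-03, -6.25439572e+01,  5.05579705e-02, -3.91607809e+01,
        1.63516944e-02,  9.90390225e-03,  2.86381794e-05]), 'position': array([ 0.24487148, -0.57463965,  0.24151841]), 'ee_rot': array([ 9.79781221e-01,  2.00070600e-01, -1.61819734e-04, -6.97964278e-04]), 'ft_force': array([-0.16993521, -0.05320887,  0.15033623]), 'torque': array([-0.01075886,  0.01777847, -0.01073419]), 'grasp_force': 0.0, 'grip_width': 0.9998288501011249} 0.011
scene {'camera_matrix': array([[418.35008541,   0.        , 320.93406747],
       [  0.        , 418.35008541, 202.22516213],
       [  0.        ,   0.        ,   1.        ]]), 'world_to_cam': array([[ 0.67174297,  0.74049877,  0.02056611, -0.49468519],
       [-0.47910295,  0.41310835,  0.77446876,  0.17387492],
       [ 0.56499712, -0.53009723,  0.63227777, -1.13686377],
       [ 0.        ,  0.        ,  0.        ,  1.        ]])}
top {'camera_matrix': array([[435.56536933,   0.        , 323.76695986],
       [  0.        , 435.56536933, 190.30493041],
       [  0.        ,   0.        ,   1.        ]]), 'world_to_cam': array([[ 0.01020042, -0.99991641,  0.00794541,  0.14282381],
       [ 0.99371469,  0.01102234,  0.11139846, -0.56326817],
       [-0.11147672,  0.00675916,  0.99374406, -0.86295048],
       [ 0.        ,  0.        ,  0.        ,  1.        ]])}
```

View pics/scene0.png

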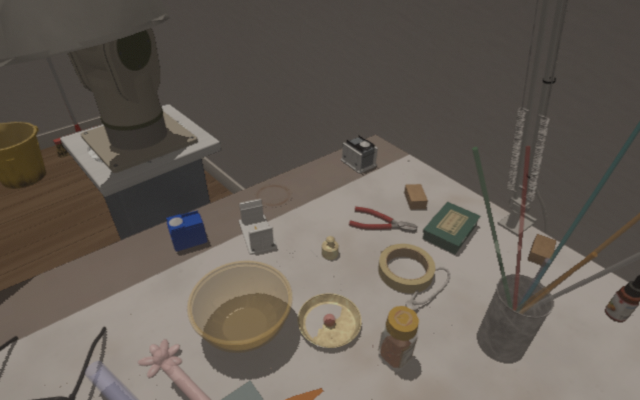

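View pics/top0.png

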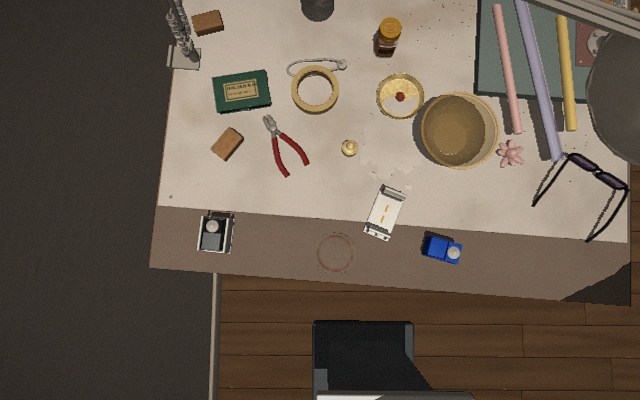

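The pack could be the grey block in the holder (top 213,232; scene 360,153) or the blue decoy (top 442,249; scene 187,231). The two cork-coloured blocks are at top (227,144) and (207,22). I choose the grey one. The empty dock is at top (384,212), scene (256,228). Next is a close crop to check.

```bash
cat > h.py <<'E'
import numpy as np,cv2
from workcell import manip, imaging
def ray(n,uv):
    m=imaging.camera_model(n);K=m["camera_matrix"];T=m["world_to_cam"];R=T[:3,:3]
    d=np.linalg.inv(K)@[uv[0],uv[1],1];d=np.array([d[0],-d[1],-d[2]])
    return -R.T@T[:3,3],R.T@d
def onz(n,uv,z):
    c,d=ray(n,uv);return c+d*(z-c[2])/d[2]
def px(n,p):
    m=imaging.camera_model(n);q=(m["world_to_cam"]@[*p,1])[:3];q=m["camera_matrix"]@[q[0],-q[1],-q[2]];return q[:2]/q[2]
def tri(a,b):
    (c1,d1),(c2,d2)=ray("top",a),ray("scene",b)
    s=np.linalg.lstsq(np.c_[d1,-d2],c2-c1,rcond=None)[0]
    p,q=c1+d1*s[0],c2+d2*s[1];return (p+q)/2,np.linalg.norm(p-q)
E
python3 - <<'E'
import cv2,numpy as np
t=cv2.imread('pics/top0.png');s=cv2.imread('pics/scene0.png')
def crop(i,x,y,w,h,f): return cv2.resize(i[y:y+h,x:x+w],None,fx=f,fy=f,interpolation=cv2.INTER_CUBIC)
a=crop(t,190,205,50,50,6);b=crop(s,335,125,50,50,6);c=crop(t,360,180,50,65,6)[:, :];d=crop(s,230,190,50,65,6)
r1=np.hstack([a,b]);r2=np.hstack([c,d])
o=np.zeros((390,1200,3),np.uint8);o[:300,:600]=r1;o[:,600:]=r2
o=cv2.convertScaleAbs(o,alpha=1.4)
cv2.imwrite('pics/crop0.png',np.vstack([np.hstack([a,b]),crop(t,360,183,50,50,6)[:0].repeat(0,0).reshape(0,300,3) if 0 else np.hstack([crop(t,358,180,60,60,5),crop(s,225,195,60,60,5)])]))
E
```

```text
(no output)
```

View pics/crop0.png

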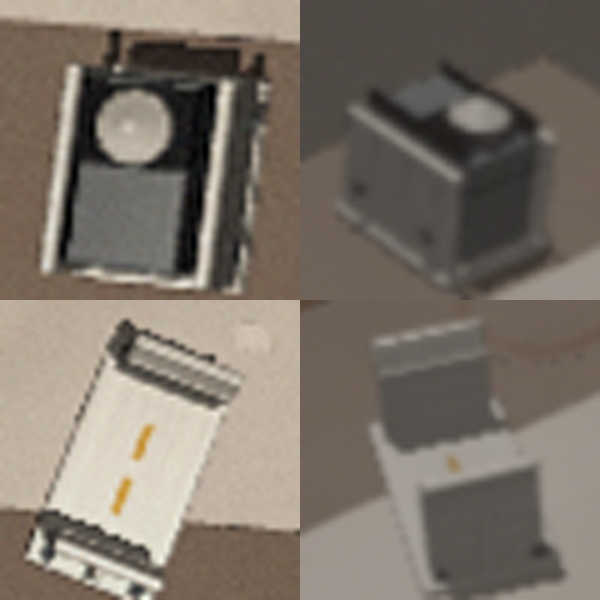

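The crop confirms it: a grey pack with a steel cone at top px (212,226), scene px (365,144), so pack +x points roughly along world +x. The dock is empty, with its dashes centred near top px (384.6,213.8). Next I measure both.

Run:
```python
from h import *
t=cv2.imread('pics/top0.png');s=cv2.imread('pics/scene0.png')
print("cone top",tri((212.2,226.2),(365,143.8)), onz("top",(212.2,226.2),.071))
C=lambda x,y:(190+x/6-.4,205+y/6-.4)
for a,b in(((73,68),(48,270)),((230,82),(205,285))):
    p,q=onz("top",C(*a),.054),onz("top",C(*b),.054);print("cheek",p,q,np.linalg.norm(p-q),np.degrees(np.arctan2(*(p-q)[1::-1])))
m=cv2.inRange(cv2.cvtColor(t,cv2.COLOR_BGR2HSV),(8,120,80),(30,255,255));m[:190]=0;m[235:]=0;m[:,:365]=0;m[:,405:]=0
n,l,st,ce=cv2.connectedComponentsWithStats(m);print(st[1:],ce[1:])
ys,xs=np.nonzero(m);P=np.array([onz("top",u,.006)[:2] for u in zip(xs,ys)]);c=P.mean(0);v=np.linalg.svd(P-c)[2][0];print("dashes",c,np.degrees(np.arctan2(v[1],v[0])))
# dock base outer corners and floor edges (z=.006) by eye
D=lambda x,y:(358+x/5-.4,180+y/5-.4)
for a in((100,55),(45,185),(225,105),(170,235)): print(a,onz("top",D(*a),.006))
# pack tab plate
hsv=cv2.cvtColor(t[205:255,190:240],cv2.COLOR_BGR2HSV)
print("cone->", cv2.HoughCircles(cv2.resize(cv2.cvtColor(t[205:255,190:240],6),None,fx=6,fy=6,interpolation=2),3,1,50,param1=80,param2=20,minRadius=28,maxRadius=50))
for z in(.055,):
  for a in((120,20),(240,75),(38,240),(160,285)): print("stop",a,onz("top",D(*a),z))
```

```text
cone top (array([0.48615785, 0.36773441, 0.06319963]), np.float64(0.0033005241762870357)) [0.48483559 0.36454301 0.071     ]
cheek [0.5053509  0.39015954 0.054     ] [0.43918049 0.39559313 0.054     ] 0.0663931166892076 -4.694313819152872
cheek [0.50128108 0.33824703 0.054     ] [0.43482931 0.34411428 0.054     ] 0.06671028264390541 -5.045746683696193
[[385 205   3   7   9]
 [381 216   3   7   9]] [[386.11111111 208.11111111]
 [381.88888889 218.88888889]]
dashes [0.51693002 0.02168028] 158.64296081079348
(100, 55) [0.56514342 0.03496375 0.006     ]
(45, 185) [0.51001842 0.05825109 0.006     ]
(225, 105) [ 0.54452383 -0.01769007  0.006     ]
(170, 235) [0.48965546 0.00590847 0.006     ]
cone-> [[[133.5 125.5  36.9]]]
stop (120, 20) [0.57380419 0.03333048 0.055     ]
stop (240, 75) [ 0.55219387 -0.01455199  0.055     ]
stop (38, 240) [0.48565666 0.06622402 0.055     ]
stop (160, 285) [0.46843832 0.01799746 0.055     ]
```

Call:
jog_arm([
  {"gripper":1,"offset":[0.028,-0.037,0]},
  {"gripper":1,"offset":[0.028,-0.037,0]},
  {"gripper":1,"offset":[0.028,-0.037,0]},
  {"gripper":1,"offset":[0.028,-0.037,0]},
  {"gripper":1,"offset":[0.028,-0.037,0]},
  {"gripper":1,"offset":[0.036,-0.028,0]},
  {"gripper":1,"offset":[0.036,-0.028,0]},
  {"gripper":1,"offset":[0.036,-0.028,0]},
  {"gripper":1,"offset":[0.036,-0.028,0]},
  {"gripper":1,"offset":[0.036,-0.028,0]},
  {"gripper":1,"offset":[0.023,-0.034,0]},
  {"gripper":1,"offset":[0.023,-0.034,0]},
  {"gripper":1,"offset":[0.023,-0.034,0]},
  {"gripper":1,"offset":[0.023,-0.034,0]},
  {"gripper":1,"offset":[0.023,-0.034,0]},
  {"gripper":1,"offset":[0.02,-0.045,0]},
  {"gripper":1,"offset":[0.02,-0.045,0]},
  {"gripper":1,"offset":[0.02,-0.045,0]},
])

```text
schema error: expected keys gripper, offset, rotation
```

Call:
jog_arm([
  {"gripper":1,"offset":[0.028,-0.037,0],"rotation":[0,0,0]},
  {"gripper":1,"offset":[0.028,-0.037,0],"rotation":[0,0,0]},
  {"gripper":1,"offset":[0.028,-0.037,0],"rotation":[0,0,0]},
  {"gripper":1,"offset":[0.028,-0.037,0],"rotation":[0,0,0]},
  {"gripper":1,"offset":[0.028,-0.037,0],"rotation":[0,0,0]},
  {"gripper":1,"offset":[0.036,-0.028,0],"rotation":[0,0,0]},
  {"gripper":1,"offset":[0.036,-0.028,0],"rotation":[0,0,0]},
  {"gripper":1,"offset":[0.036,-0.028,0],"rotation":[0,0,0]},
  {"gripper":1,"offset":[0.036,-0.028,0],"rotation":[0,0,0]},
  {"gripper":1,"offset":[0.036,-0.028,0],"rotation":[0,0,0]},
  {"gripper":1,"offset":[0.023,-0.034,0],"rotation":[0,0,0]},
  {"gripper":1,"offset":[0.023,-0.034,0],"rotation":[0,0,0]},
  {"gripper":1,"offset":[0.023,-0.034,0],"rotation":[0,0,0]},
  {"gripper":1,"offset":[0.023,-0.034,0],"rotation":[0,0,0]},
  {"gripper":1,"offset":[0.023,-0.034,0],"rotation":[0,0,0]},
  {"gripper":1,"offset":[0.02,-0.045,0],"rotation":[0,0,0]},
  {"gripper":1,"offset":[0.02,-0.045,0],"rotation":[0,0,0]},
  {"gripper":1,"offset":[0.02,-0.045,0],"rotation":[0,0,0]},
])

```text
clock: 1.9
position: [0.4531, 0.2003, 0.2423]
ee_rot: [0.98, 0.2, 0.0, 0.0]
ft_force: [1.7, -1.6, 0.9]
grip_width: 1.002
grasp_force: 0.0
```

Call:
jog_arm([
  {"gripper":1,"offset":[0.02,-0.0365,0],"rotation":[0,0,0]},
  {"gripper":1,"offset":[0.02,-0.0365,0],"rotation":[0,0,0]},
  {"gripper":1,"offset":[0.02,-0.0365,0],"rotation":[0,0,0]},
  {"gripper":1,"offset":[0.02,-0.0365,0],"rotation":[0,0,0]},
  {"gripper":1,"offset":[0,0,0.01],"rotation":[0,0,-7.75]},
  {"gripper":1,"offset":[0,0,0.01],"rotation":[0,0,-7.75]},
  {"gripper":1,"offset":[0,0,0.01],"rotation":[0,0,-7.75]},
  {"gripper":1,"offset":[0,0,0.01],"rotation":[0,0,-7.75]},
  {"gripper":1,"offset":[0,0,0.01],"rotation":[0,0,-7.75]},
  {"gripper":1,"offset":[0,0,0.01],"rotation":[0,0,-7.75]},
  {"gripper":1,"offset":[0,0,0.01],"rotation":[0,0,-7.75]},
  {"gripper":1,"offset":[0,0,0.01],"rotation":[0,0,-7.75]},
  {"gripper":1,"offset":[0,0,0],"rotation":[0,0,0]},
  {"gripper":1,"offset":[0,0,0],"rotation":[0,0,0]},
])

```text
clock: 3.3
position: [0.4697, 0.3642, 0.1622]
ee_rot: [0.738, 0.675, -0.0, -0.0]
ft_force: [0.2, 0.3, -0.2]
grip_width: 1.001
grasp_force: 0.0
```

```bash
cat >> h.py <<'E'
from scipy.spatial.transform import Rotation as Rn
def go(p,psi=None):
    "tool-frame offset to world point p, and turn about tool z to yaw psi"
    o=manip.get_obs();R=Rn.from_quat(o["ee_rot"]).as_matrix();y=np.degrees(np.arctan2(R[1,0],R[0,0]))
    print("pos",o["position"].round(4),"yaw",y.round(2),"tilt",R[:,2].round(4),"q7",o["joint_pos"][6].round(2),"F",o["ft_force"].round(2),"off",(R.T@(np.array(p)-o["position"])).round(4),"rz",None if psi is None else round(y-psi,2))
E
python3 -c "
from h import *
go((.470,.3665,.028),85.1)
for n in('top','scene'): cv2.imwrite(f'pics/{n}1.png',imaging.camera(n))
t=cv2.imread('pics/top1.png')[180:280,170:270];s=cv2.imread('pics/scene1.png')[60:180,300:400]
cv2.imwrite('pics/c1.png',np.hstack([cv2.resize(t,(400,480),interpolation=2),cv2.resize(s,(400,480),interpolation=2)]))"
```

```text
pos [0.4697 0.3642 0.1622] yaw 84.85 tilt [-7.e-04 -1.e-04 -1.e+00] q7 -1.18 F [ 0.16  0.28 -0.23] off [2.400e-03 1.000e-04 1.342e-01] rz -0.25
```

View pics/c1.png

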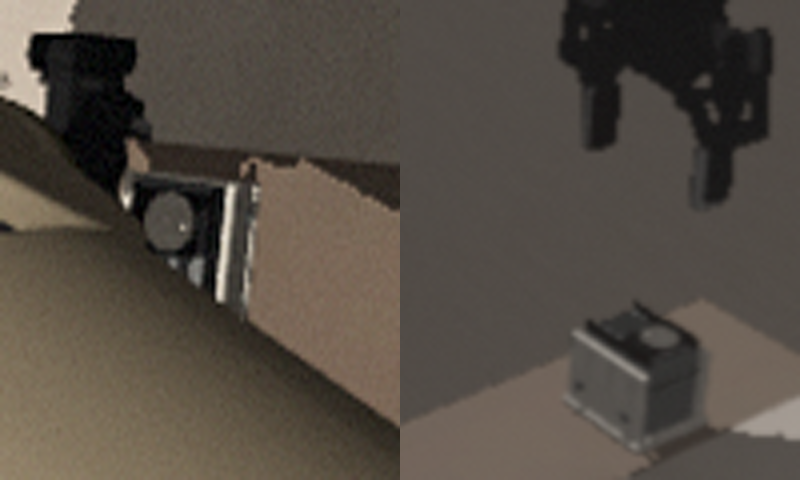

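The open fingers stand over the pack's two ends (scene crop: tips at (597,148) and (705,205) straddling the cone at (660,337)). Going down.

Call:
jog_arm([
  {"gripper":1,"offset":[0.0024,0,0.025],"rotation":[0,0,-0.25]},
  {"gripper":1,"offset":[0,0,0.025],"rotation":[0,0,0]},
  {"gripper":1,"offset":[0,0,0.02],"rotation":[0,0,0]},
  {"gripper":1,"offset":[0,0,0.015],"rotation":[0,0,0]},
  {"gripper":1,"offset":[0,0,0.015],"rotation":[0,0,0]},
  {"gripper":1,"offset":[0,0,0.012],"rotation":[0,0,0]},
  {"gripper":1,"offset":[0,0,0.012],"rotation":[0,0,0]},
  {"gripper":1,"offset":[0,0,0.012],"rotation":[0,0,0]},
  {"gripper":1,"offset":[0,0,0],"rotation":[0,0,0]},
  {"gripper":1,"offset":[0,0,0],"rotation":[0,0,0]},
])

```text
clock: 4.4
position: [0.47, 0.3669, 0.0264]
ee_rot: [0.735, 0.678, -0.0, -0.0]
ft_force: [0.6, 0.8, -0.3]
grip_width: 1.0
grasp_force: 0.0
```

Call:
jog_arm([
  {"gripper":0.85,"offset":[0,0,0],"rotation":[0,0,0]},
  {"gripper":0.8,"offset":[0,0,0],"rotation":[0,0,0]},
  {"gripper":0.77,"offset":[0,0,0],"rotation":[0,0,0]},
  {"gripper":0.75,"offset":[0,0,0],"rotation":[0,0,0]},
  {"gripper":0.72,"offset":[0,0,0],"rotation":[0,0,0]},
  {"gripper":0.65,"offset":[0,0,0],"rotation":[0,0,0]},
  {"gripper":0.6,"offset":[0,0,0],"rotation":[0,0,0]},
  {"gripper":0.6,"offset":[0,0,0],"rotation":[0,0,0]},
  {"gripper":0.6,"offset":[0,0,0],"rotation":[0,0,0]},
], newtons=40)

```text
clock: 5.3
position: [0.4704, 0.3669, 0.0269]
ee_rot: [0.735, 0.678, 0.0, 0.0]
ft_force: [-0.3, -0.9, 5.3]
grip_width: 0.745
grasp_force: 44.1
```

Call:
jog_arm([
  {"gripper":0.6,"offset":[0,0,-0.003],"rotation":[0,0,0]},
  {"gripper":0.6,"offset":[0,0,-0.005],"rotation":[0,0,0]},
  {"gripper":0.6,"offset":[0,0,-0.01],"rotation":[0,0,0]},
  {"gripper":0.6,"offset":[0,0,-0.015],"rotation":[0,0,0]},
  {"gripper":0.6,"offset":[0,0,-0.02],"rotation":[0,0,0]},
  {"gripper":0.6,"offset":[0,0,-0.02],"rotation":[0,0,0]},
  {"gripper":0.6,"offset":[0,0,-0.02],"rotation":[0,0,0]},
  {"gripper":0.6,"offset":[0,0,0],"rotation":[0,0,0]},
  {"gripper":0.6,"offset":[0,0,0],"rotation":[0,0,0]},
])

```text
clock: 6.2
position: [0.4701, 0.3666, 0.1195]
ee_rot: [0.735, 0.678, 0.0, 0.0]
ft_force: [0.7, -0.8, -5.3]
grip_width: 0.744
grasp_force: 45.4
```

```bash
python3 -c "
from h import *
go((.45,.19,.08),85.1)
cv2.imwrite('pics/s2.png',imaging.camera('scene'))
s=cv2.imread('pics/s2.png')[60:200,280:440]
cv2.imwrite('pics/c2.png',cv2.resize(s,None,fx=4,fy=4,interpolation=2))"
```

```text
pos [0.4701 0.3666 0.1195] yaw 85.32 tilt [ 9.e-04 -0.e+00 -1.e+00] q7 -1.2 F [ 0.69 -0.77 -5.25] off [-0.1777 -0.0057  0.0395] rz 0.22
```

View pics/c2.png

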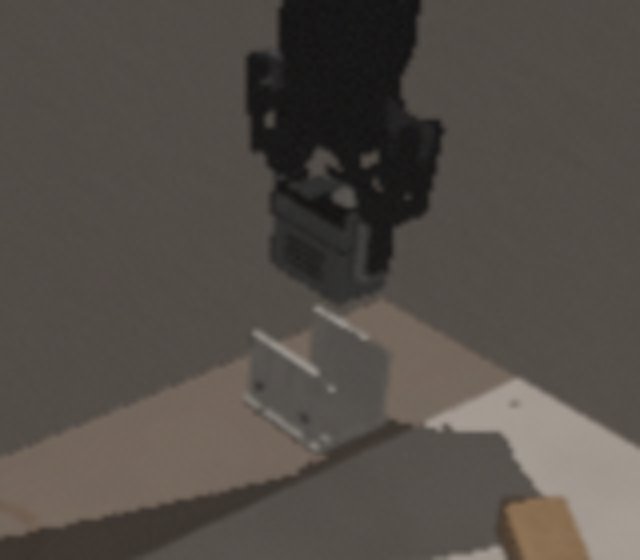

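The pack is held level above the empty holder. Next I carry it to clear bench at about (0.45, 0.19).

Call:
jog_arm([
  {"gripper":0.6,"offset":[-0.015,-0.0005,0],"rotation":[0,0,0]},
  {"gripper":0.6,"offset":[-0.03,-0.001,0],"rotation":[0,0,0]},
  {"gripper":0.6,"offset":[-0.035,-0.001,0],"rotation":[0,0,0]},
  {"gripper":0.6,"offset":[-0.035,-0.001,0],"rotation":[0,0,0]},
  {"gripper":0.6,"offset":[-0.035,-0.001,0],"rotation":[0,0,0]},
  {"gripper":0.6,"offset":[-0.02,-0.001,0.01],"rotation":[0,0,0]},
  {"gripper":0.6,"offset":[-0.008,0,0.02],"rotation":[0,0,0]},
  {"gripper":0.6,"offset":[0,0,0.02],"rotation":[0,0,0]},
  {"gripper":0.6,"offset":[0,0,0.02],"rotation":[0,0,0]},
  {"gripper":0.6,"offset":[0,0,0.015],"rotation":[0,0,0]},
  {"gripper":0.6,"offset":[0,0,0.006],"rotation":[0,0,0]},
  {"gripper":0.6,"offset":[0,0,0.003],"rotation":[0,0,0]},
  {"gripper":0.6,"offset":[0,0,0.001],"rotation":[0,0,0]},
  {"gripper":0.6,"offset":[0,0,0],"rotation":[0,0,0]},
  {"gripper":0.6,"offset":[0,0,0],"rotation":[0,0,0]},
])

```text
clock: 7.75
position: [0.4505, 0.1899, 0.0249]
ee_rot: [0.735, 0.678, 0.0, 0.0]
ft_force: [-0.1, -0.0, -4.6]
grip_width: 0.746
grasp_force: 45.4
```

Call:
jog_arm([
  {"gripper":0.6,"offset":[0,0,0.0015],"rotation":[0,0,0]},
  {"gripper":0.6,"offset":[0,0,0.001],"rotation":[0,0,0]},
  {"gripper":0.6,"offset":[0,0,0.001],"rotation":[0,0,0]},
  {"gripper":0.6,"offset":[0,0,0],"rotation":[0,0,0]},
  {"gripper":0.6,"offset":[0,0,0],"rotation":[0,0,0]},
])

```text
clock: 8.25
position: [0.4501, 0.1897, 0.0209]
ee_rot: [0.735, 0.678, -0.0, 0.0]
ft_force: [-1.2, -1.3, 1.0]
grip_width: 0.746
grasp_force: 45.9
```

Contact with the bench: the force changed from -4.6 to +1.0 N. Opening, then lifting straight up.

Call:
jog_arm([
  {"gripper":0.75,"offset":[0,0,0],"rotation":[0,0,0]},
  {"gripper":0.8,"offset":[0,0,0],"rotation":[0,0,0]},
  {"gripper":1,"offset":[0,0,0],"rotation":[0,0,0]},
  {"gripper":1,"offset":[0,0,0],"rotation":[0,0,0]},
  {"gripper":1,"offset":[0,0,0],"rotation":[0,0,0]},
  {"gripper":1,"offset":[0,0,-0.01],"rotation":[0,0,0]},
  {"gripper":1,"offset":[0,0,-0.025],"rotation":[0,0,0]},
  {"gripper":1,"offset":[0,0,-0.03],"rotation":[0,0,0]},
  {"gripper":1,"offset":[0,0,-0.03],"rotation":[0,0,0]},
  {"gripper":1,"offset":[0,0,-0.01],"rotation":[0,0,0]},
  {"gripper":1,"offset":[0,0,0],"rotation":[0,0,0]},
])

```text
clock: 9.35
position: [0.4509, 0.1899, 0.1272]
ee_rot: [0.735, 0.678, 0.001, 0.001]
ft_force: [-0.7, -0.3, 0.0]
grip_width: 1.003
grasp_force: 0.0
```

```bash
python3 -c "
from h import *
go((.45,.19,.025),175.2)
cv2.imwrite('pics/s3.png',imaging.camera('scene'))
cv2.imwrite('pics/t3.png',imaging.camera('top'))
s=cv2.imread('pics/s3.png')[80:230,200:350];t=cv2.imread('pics/t3.png')[170:290,250:400]
cv2.imwrite('pics/c3.png',np.hstack([cv2.resize(s,(400,400),interpolation=2),cv2.resize(t,(400,400),interpolation=2)]))"
```

```text
pos [0.4509 0.1899 0.1272] yaw 85.31 tilt [ 0.0028 -0.     -1.    ] q7 -0.87 F [-0.7  -0.27  0.  ] off [-0.     -0.0012  0.1022] rz -89.89
```

View pics/c3.png

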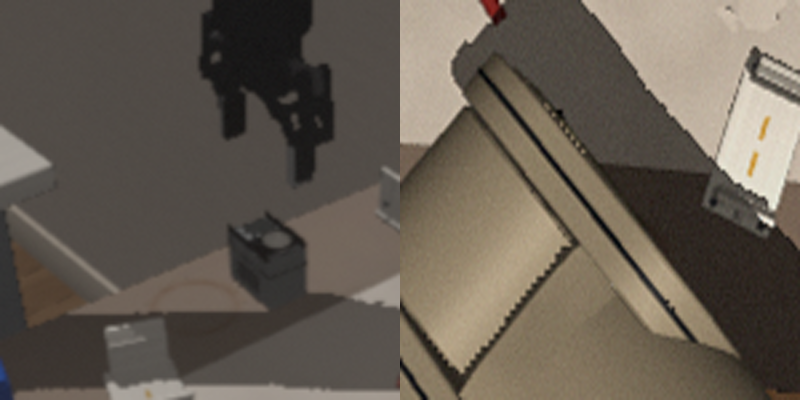

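The pack stands on the bench at scene px (300,178), undisturbed. Quarter turn, then down on the long sides.

Call:
jog_arm([
  {"gripper":1,"offset":[0,-0.001,0],"rotation":[0,0,-8.17]},
  {"gripper":1,"offset":[0,0,0],"rotation":[0,0,-8.17]},
  {"gripper":1,"offset":[0,0,0],"rotation":[0,0,-8.17]},
  {"gripper":1,"offset":[0,0,0],"rotation":[0,0,-8.17]},
  {"gripper":1,"offset":[0,0,0],"rotation":[0,0,-8.17]},
  {"gripper":1,"offset":[0,0,0],"rotation":[0,0,-8.17]},
  {"gripper":1,"offset":[0,0,0],"rotation":[0,0,-8.17]},
  {"gripper":1,"offset":[0,0,0],"rotation":[0,0,-8.17]},
  {"gripper":1,"offset":[0,0,0],"rotation":[0,0,-8.17]},
  {"gripper":1,"offset":[0,0,0],"rotation":[0,0,-8.17]},
  {"gripper":1,"offset":[0,0,0],"rotation":[0,0,-8.17]},
  {"gripper":1,"offset":[0,0,0],"rotation":[0,0,0]},
  {"gripper":1,"offset":[0,0,0],"rotation":[0,0,0]},
])

```text
clock: 10.75
position: [0.4485, 0.1897, 0.125]
ee_rot: [0.044, 0.999, -0.0, -0.001]
ft_force: [0.7, 0.1, 0.2]
grip_width: 1.004
grasp_force: 0.0
```

```bash
python3 -c "
from h import *
go((.4503,.1898,.024),175.3)"
```

```text
pos [0.4485 0.1897 0.125 ] yaw 174.98 tilt [-0.0014 -0.     -1.    ] q7 0.54 F [0.74 0.12 0.22] off [-0.0019  0.0002  0.101 ] rz -0.32
```

Call:
jog_arm([
  {"gripper":1,"offset":[-0.002,0,0.02],"rotation":[0,0,-0.3]},
  {"gripper":1,"offset":[0,0,0.025],"rotation":[0,0,0]},
  {"gripper":1,"offset":[0,0,0.02],"rotation":[0,0,0]},
  {"gripper":1,"offset":[0,0,0.02],"rotation":[0,0,0]},
  {"gripper":1,"offset":[0,0,0.012],"rotation":[0,0,0]},
  {"gripper":1,"offset":[0,0,0.004],"rotation":[0,0,0]},
  {"gripper":0.8,"offset":[0,0,0],"rotation":[0,0,0]},
  {"gripper":0.65,"offset":[0,0,0],"rotation":[0,0,0]},
  {"gripper":0.55,"offset":[0,0,0],"rotation":[0,0,0]},
  {"gripper":0.5,"offset":[0,0,0],"rotation":[0,0,0]},
  {"gripper":0.47,"offset":[0,0,0],"rotation":[0,0,0]},
  {"gripper":0.42,"offset":[0,0,0],"rotation":[0,0,0]},
  {"gripper":0.35,"offset":[0,0,0],"rotation":[0,0,0]},
  {"gripper":0.35,"offset":[0,0,0],"rotation":[0,0,0]},
  {"gripper":0.35,"offset":[0,0,0],"rotation":[0,0,0]},
])

```text
clock: 12.25
position: [0.4515, 0.1903, 0.0256]
ee_rot: [0.039, 0.999, 0.0, 0.001]
ft_force: [-1.4, 1.6, 6.4]
grip_width: 0.463
grasp_force: 40.3
```

Call:
jog_arm([
  {"gripper":0.35,"offset":[0,0,-0.005],"rotation":[0,0,0]},
  {"gripper":0.35,"offset":[0,0,-0.015],"rotation":[0,0,0]},
  {"gripper":0.35,"offset":[0,0,-0.025],"rotation":[0,0,0]},
  {"gripper":0.35,"offset":[0,0,-0.025],"rotation":[0,0,0]},
  {"gripper":0.35,"offset":[0,0,-0.015],"rotation":[0,0,0]},
  {"gripper":0.35,"offset":[0,0,0],"rotation":[0,0,4]},
  {"gripper":0.35,"offset":[0,0,0],"rotation":[0,0,4]},
  {"gripper":0.35,"offset":[0,0,0],"rotation":[0,0,4]},
  {"gripper":0.35,"offset":[0,0,0],"rotation":[0,0,4]},
  {"gripper":0.35,"offset":[0,0,0],"rotation":[0,0,0]},
  {"gripper":0.35,"offset":[0,0,0],"rotation":[0,0,0]},
])

```text
clock: 13.35
position: [0.4509, 0.1894, 0.1099]
ee_rot: [0.177, 0.984, -0.0, 0.0]
ft_force: [-0.3, -1.1, -4.7]
grip_width: 0.467
grasp_force: 41.4
```

Run:
```python
from h import *
go((.517,.0225,.11),158.5)
for u in((240,203),(261.4,199),(248.6,234),(272.6,227)): print(u,onz("scene",u,.055).round(4))
# dashes from scene, clear view
s=cv2.imread('pics/s3.png');m=cv2.inRange(cv2.cvtColor(s,cv2.COLOR_BGR2HSV),(8,120,60),(30,255,255))
m[:200]=0;m[260:]=0;m[:,:230]=0;m[:,290:]=0
print(cv2.connectedComponentsWithStats(m)[3][1:])
c=np.array([.517,.0225]);d=np.array([np.cos(np.radians(-21.5)),np.sin(np.radians(-21.5))])
n=np.array([-d[1],d[0]])
for e in(-1,1):
  for w in(-1,1):
    p=c+e*.036*d+w*.023*n;print("inner stop foot",e,w,px("top",[*p,.006]).round(1),px("scene",[*p,.006]).round(1))
```

```text
pos [0.4509 0.1894 0.1099] yaw 159.61 tilt [ 1.e-04 -7.e-04 -1.e+00] q7 0.31 F [-0.26 -1.13 -4.72] off [-0.1201 -0.1334  0.    ] rz 1.11
(240, 203) [0.4709 0.0184 0.055 ]
(261.4, 199) [0.4886 0.0586 0.055 ]
(248.6, 234) [ 0.5573 -0.0204  0.055 ]
(272.6, 227) [0.5711 0.0248 0.055 ]
[]
inner stop foot -1 -1 [387.6 233.6] [241.9 222.9]
inner stop foot -1 1 [367.2 225.3] [263.4 218.1]
inner stop foot 1 -1 [400.  201.7] [249.9 246.2]
inner stop foot 1 1 [379.6 193.6] [272.6 240.7]
```

Run:
```python
from h import *
c=np.array([.518,.0225]);a=np.radians(-21.5);d=np.array([np.cos(a),np.sin(a)]);n=np.array([-d[1],d[0]])
def prof(name,img,z,S,W,ax):
    g=cv2.cvtColor(img,6).astype(np.float32);out=[]
    for s in S:
        q=np.array([px(name,[*(c+(s*d+w*n if ax else s*n+w*d)),z]) for w in W],np.float32)
        out.append(cv2.remap(g,q[:,0].copy(),q[:,1].copy(),1).mean())
    return np.array(out).round().astype(int)
t=cv2.imread('pics/top0.png');s=cv2.imread('pics/scene0.png')
S=np.arange(-60,61,2)*1e-3
for ws in((-.016,-.010),(.008,.016)):
  print("top axis",list(zip((S*1e3).round().astype(int).tolist(),prof("top",t,.006,S,np.linspace(*ws,5),1).tolist())))
S2=np.arange(-40,41,2)*1e-3
print("top lat",list(zip((S2*1e3).round().astype(int).tolist(),prof("top",t,.006,S2,np.linspace(-.015,.02,9),0).tolist())))
print("scene axis",list(zip((S*1e3).round().astype(int).tolist(),prof("scene",s,.006,S,np.linspace(-.014,.014,9),1).tolist())))
```

```text
top axis [(-60, 104), (-58, 101), (-56, 100), (-54, 95), (-52, 145), (-50, 214), (-48, 220), (-46, 209), (-44, 188), (-42, 213), (-40, 177), (-38, 101), (-36, 85), (-34, 90), (-32, 80), (-30, 95), (-28, 197), (-26, 220), (-24, 218), (-22, 218), (-20, 218), (-18, 217), (-16, 217), (-14, 216), (-12, 217), (-10, 218), (-8, 217), (-6, 216), (-4, 215), (-2, 214), (0, 215), (2, 216), (4, 215), (6, 215), (8, 214), (10, 213), (12, 213), (14, 212), (16, 211), (18, 210), (20, 210), (22, 210), (24, 211), (26, 209), (28, 207), (30, 208), (32, 210), (34, 198), (36, 132), (38, 83), (40, 81), (42, 137), (44, 142), (46, 131), (48, 134), (50, 180), (52, 182), (54, 123), (56, 108), (58, 167), (60, 183)]
top axis [(-60, 103), (-58, 103), (-56, 101), (-54, 96), (-52, 146), (-50, 208), (-48, 209), (-46, 188), (-44, 177), (-42, 212), (-40, 173), (-38, 100), (-36, 101), (-34, 98), (-32, 82), (-30, 89), (-28, 182), (-26, 218), (-24, 217), (-22, 217), (-20, 217), (-18, 217), (-16, 216), (-14, 217), (-12, 216), (-10, 215), (-8, 216), (-6, 216), (-4, 215), (-2, 215), (0, 215), (2, 214), (4, 213), (6, 213), (8,
[... 718 characters left out ...]
(34, 183), (36, 182), (38, 182), (40, 181)]
scene axis [(-60, 82), (-58, 82), (-56, 82), (-54, 83), (-52, 83), (-50, 83), (-48, 83), (-46, 82), (-44, 82), (-42, 82), (-40, 82), (-38, 82), (-36, 82), (-34, 82), (-32, 85), (-30, 97), (-28, 119), (-26, 141), (-24, 154), (-22, 156), (-20, 155), (-18, 154), (-16, 154), (-14, 154), (-12, 154), (-10, 156), (-8, 158), (-6, 153), (-4, 137), (-2, 114), (0, 92), (2, 83), (4, 81), (6, 82), (8, 83), (10, 84), (12, 84), (14, 84), (16, 85), (18, 85), (20, 84), (22, 84), (24, 84), (26, 84), (28, 84), (30, 85), (32, 85), (34, 84), (36, 84), (38, 84), (40, 84), (42, 84), (44, 83), (46, 83), (48, 83), (50, 83), (52, 85), (54, 85), (56, 83), (58, 82), (60, 85)]
```

Call:
jog_arm([
  {"gripper":0.35,"offset":[0,0,0],"rotation":[0,0,1.1]},
  {"gripper":0.35,"offset":[-0.013,-0.013,0],"rotation":[0,0,0]},
  {"gripper":0.35,"offset":[-0.02,-0.021,0],"rotation":[0,0,0]},
  {"gripper":0.35,"offset":[-0.026,-0.028,0],"rotation":[0,0,0]},
  {"gripper":0.35,"offset":[-0.026,-0.028,0],"rotation":[0,0,0]},
  {"gripper":0.35,"offset":[-0.02,-0.021,0],"rotation":[0,0,0]},
  {"gripper":0.35,"offset":[-0.013,-0.013,0],"rotation":[0,0,0]},
  {"gripper":0.35,"offset":[-0.0075,-0.0075,0],"rotation":[0,0,0]},
  {"gripper":0.35,"offset":[0,0,0],"rotation":[0,0,0]},
  {"gripper":0.35,"offset":[0,0,0],"rotation":[0,0,0]},
])

```text
clock: 14.35
position: [0.5189, 0.0224, 0.1098]
ee_rot: [0.187, 0.982, 0.0, -0.0]
ft_force: [-0.4, 0.8, -4.0]
grip_width: 0.462
grasp_force: 41.4
```

```bash
python3 -c "
from h import *
go((.5195,.0212,.11),158.5)
cv2.imwrite('pics/s4.png',imaging.camera('scene'))
cv2.imwrite('pics/t4.png',imaging.camera('top'))
s=cv2.imread('pics/s4.png')[150:260,210:320];t=cv2.imread('pics/t4.png')[160:260,330:430]
cv2.imwrite('pics/c4.png',np.hstack([cv2.resize(s,(400,400),interpolation=2),cv2.resize(t,(400,400),interpolation=2)]))"
```

```text
pos [0.5189 0.0224 0.1098] yaw 158.47 tilt [-1.e-04  7.e-04 -1.e+00] q7 0.62 F [-0.4   0.84 -3.98] off [-0.001  -0.0009 -0.0002] rz -0.03
```

View pics/c4.png

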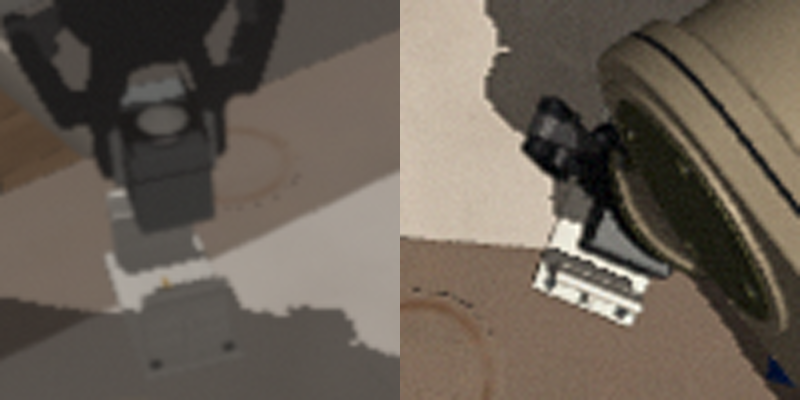

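The pack hangs above the dock, lined up with it. Its lower front edge runs between scene px (247,214) and (269,209), which I use to check its offset in the grip.

Run:
```python
from h import *
a=np.radians(-21.5);d=np.array([np.cos(a),np.sin(a)]);n=np.array([-d[1],d[0]]);o=manip.get_obs()["position"][:2]
for u in((247.1,213.8),(268.85,209.1)):
    p=onz("scene",u,.0842)[:2]-o;print(p@d,p@n)
for k in(.028,.032,.036):print([px("scene",[*(o+k*d+w*n),.0842]).round(1) for w in(-.02,.02)])
```

```text
0.028471807252730467 -0.020752608972717357
0.028701924619573733 0.020745672639747994
[array([247.4, 213.6]), array([268.4, 209. ])]
[array([247.9, 214.9]), array([268.9, 210.3])]
[array([248.4, 216.2]), array([269.5, 211.6])]
```

Call:
jog_arm([
  {"gripper":0.35,"offset":[-0.0015,-0.001,0.01],"rotation":[0,0,0]},
  {"gripper":0.35,"offset":[0,0,0.015],"rotation":[0,0,0]},
  {"gripper":0.35,"offset":[0,0,0.01],"rotation":[0,0,0]},
  {"gripper":0.35,"offset":[0,0,0.008],"rotation":[0,0,0]},
  {"gripper":0.35,"offset":[0,0,0.005],"rotation":[0,0,0]},
  {"gripper":0.35,"offset":[0,0,0.005],"rotation":[0,0,0]},
  {"gripper":0.35,"offset":[0,0,0],"rotation":[0,0,0]},
])

```text
clock: 15.15
position: [0.5201, 0.0197, 0.0563]
ee_rot: [0.187, 0.982, -0.0, -0.0]
ft_force: [0.4, -0.3, -4.4]
grip_width: 0.466
grasp_force: 41.5
```

Call:
jog_arm([
  {"gripper":0.35,"offset":[0,0,0.005],"rotation":[0,0,0]},
  {"gripper":0.35,"offset":[0,0,0.005],"rotation":[0,0,0]},
  {"gripper":0.35,"offset":[0,0,0.005],"rotation":[0,0,0]},
  {"gripper":0.35,"offset":[0,0,0.004],"rotation":[0,0,0]},
  {"gripper":0.35,"offset":[0,0,0.002],"rotation":[0,0,0]},
  {"gripper":0.35,"offset":[0,0,0.001],"rotation":[0,0,0]},
  {"gripper":0.35,"offset":[0,0,0],"rotation":[0,0,0]},
  {"gripper":0.35,"offset":[0,0,0],"rotation":[0,0,0]},
])

```text
clock: 15.95
position: [0.5204, 0.0197, 0.0349]
ee_rot: [0.187, 0.982, 0.0, 0.0]
ft_force: [0.6, -0.2, -4.4]
grip_width: 0.463
grasp_force: 41.5
```

Call:
jog_arm([
  {"gripper":0.35,"offset":[0,0,0.001],"rotation":[0,0,0]},
  {"gripper":0.35,"offset":[0,0,0.001],"rotation":[0,0,0]},
  {"gripper":0.35,"offset":[0,0,0.001],"rotation":[0,0,0]},
  {"gripper":0.35,"offset":[0,0,0.0005],"rotation":[0,0,0]},
  {"gripper":0.35,"offset":[0,0,0],"rotation":[0,0,0]},
  {"gripper":0.35,"offset":[0,0,0],"rotation":[0,0,0]},
])

```text
clock: 16.55
position: [0.5203, 0.0197, 0.0316]
ee_rot: [0.187, 0.982, -0.0, 0.0]
ft_force: [-4.8, -0.7, 4.6]
grip_width: 0.464
grasp_force: 42.4
```

Call:
jog_arm([
  {"gripper":0.47,"offset":[0,0,0],"rotation":[0,0,0]},
  {"gripper":0.5,"offset":[0,0,0],"rotation":[0,0,0]},
  {"gripper":0.8,"offset":[0,0,0],"rotation":[0,0,0]},
  {"gripper":0.9,"offset":[0,0,0],"rotation":[0,0,0]},
  {"gripper":0.9,"offset":[0,0,0],"rotation":[0,0,0]},
  {"gripper":0.9,"offset":[0,0,-0.015],"rotation":[0,0,0]},
  {"gripper":0.9,"offset":[0,0,-0.03],"rotation":[0,0,0]},
  {"gripper":0.9,"offset":[0,0,-0.03],"rotation":[0,0,0]},
  {"gripper":0.9,"offset":[0,0,-0.03],"rotation":[0,0,0]},
  {"gripper":0,"offset":[0,0,-0.02],"rotation":[0,0,0]},
  {"gripper":0,"offset":[-0.04,0,0],"rotation":[0,0,0]},
  {"gripper":0,"offset":[0,0,0],"rotation":[0,0,0]},
  {"gripper":0,"offset":[0,0,0],"rotation":[0,0,0]},
  {"gripper":0,"offset":[0,0,0],"rotation":[0,0,0]},
])

```text
clock: 17.95
position: [0.5569, 0.0057, 0.1567]
ee_rot: [0.187, 0.982, 0.0, -0.0]
ft_force: [-0.4, 0.3, -0.3]
grip_width: 0.043
grasp_force: 0.0
```

Run:
```python
from h import *
go((.5203,.0197,.15),158.5)
s=imaging.camera('scene');t=imaging.camera('top');cv2.imwrite('pics/s5.png',s);cv2.imwrite('pics/t5.png',t)
cv2.imwrite('pics/c5.png',np.hstack([cv2.resize(s[140:260,200:320],(400,400),interpolation=2),cv2.resize(t[160:260,330:430],(400,400),interpolation=2)]))
```

```text
pos [0.5569 0.0057 0.1567] yaw 158.47 tilt [-2.e-04  2.e-04 -1.e+00] q7 0.68 F [-0.37  0.26 -0.31] off [ 0.0392 -0.0005  0.0067] rz -0.03
```

View pics/c5.png

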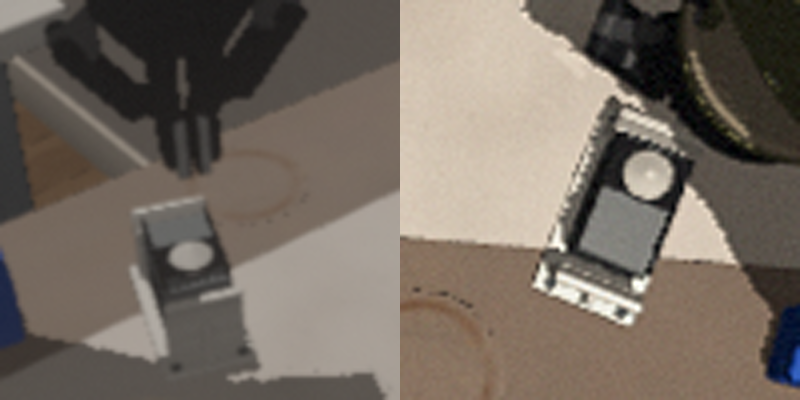

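The pack is seated between the stops. The cone is at top px (393,203.5), scene (257,216.5), and the closed tips are above it. Next I locate the cone relative to the tool.

Run:
```python
from h import *
a=np.radians(-21.5);d=np.array([np.cos(a),np.sin(a)]);n=np.array([-d[1],d[0]]);o=manip.get_obs()
c=np.array([.5182,.0217])
t=cv2.imread('pics/t5.png')
h=cv2.HoughCircles(cv2.resize(cv2.cvtColor(t[160:260,330:430],6),None,fx=6,fy=6,interpolation=2),3,1,100,param1=80,param2=20,minRadius=28,maxRadius=50)[0][0];print(h)
u=(330+h[0]/6-.4,160+h[1]/6-.4)
p=onz("top",u,.0675);print(u,p,"rel dock",(p[:2]-c)@d,(p[:2]-c)@n,"tri",tri(u,(256.7,216.5)))
r=o["position"][:2];print("tcp rel",(r-c)@d,(r-c)@n,o["position"][2])
go((*(p[:2]+.034*d),.0775),158.5)
```

```text
[373.5 259.5  39.2]
(np.float32(391.85), np.float32(202.85)) [0.5343053  0.01511474 0.0675    ] rel dock 0.01739815629755406 -0.00022443062245606818 tri (array([0.53476843, 0.01454838, 0.06319569]), np.float64(0.00034044234299964365))
tcp rel 0.04197495236915436 -0.0008816915632961478 0.15652612119532308
pos [0.5569 0.0055 0.1565] yaw 158.46 tilt [-1.e-04 -3.e-04 -1.e+00] q7 0.68 F [ 0.8  -0.01 -0.02] off [-0.0094  0.0007  0.079 ] rz -0.04
```

Call:
jog_arm([
  {"gripper":0,"offset":[-0.0095,0.0005,0.02],"rotation":[0,0,0]},
  {"gripper":0,"offset":[0,0,0.02],"rotation":[0,0,0]},
  {"gripper":0,"offset":[0,0,0.02],"rotation":[0,0,0]},
  {"gripper":0,"offset":[0,0,0.012],"rotation":[0,0,0]},
  {"gripper":0,"offset":[0,0,0.006],"rotation":[0,0,0]},
  {"gripper":0,"offset":[0,0,0],"rotation":[0,0,0]},
  {"gripper":0,"offset":[0,0,0],"rotation":[0,0,0]},
])

```text
clock: 18.75
position: [0.5669, 0.0021, 0.0791]
ee_rot: [0.187, 0.982, 0.0, 0.0]
ft_force: [-0.6, -0.1, -0.7]
grip_width: 0.001
grasp_force: 0.0
```

Run:
```python
from h import *
go((.5659,.0026,.0775),158.5)
s=imaging.camera('scene');cv2.imwrite('pics/s6.png',s)
cv2.imwrite('pics/c6.png',cv2.resize(s[170:250,210:310],(800,600),interpolation=2))
```

```text
pos [0.5669 0.0021 0.0791] yaw 158.41 tilt [ 9.e-04 -0.e+00 -1.e+00] q7 0.63 F [-0.61 -0.08 -0.72] off [0.0011 0.0001 0.0016] rz -0.09
```

View pics/c6.png

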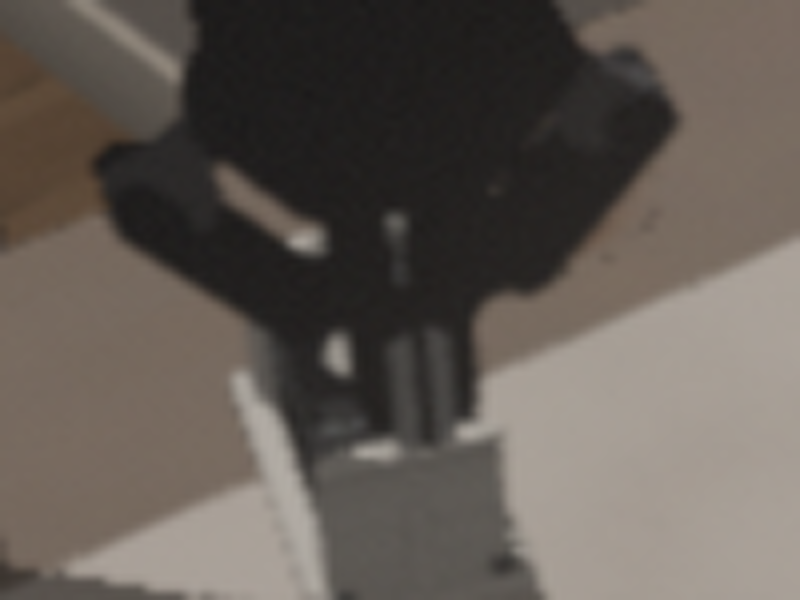

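The closed tips end at about scene px (263,229.5), above the far stop. Checking their height and side offset.

Run:
```python
from h import *
a=np.radians(-21.5);d=np.array([np.cos(a),np.sin(a)]);o=manip.get_obs()["position"]
for z in(.064,.068,.072):
  for k in(0,.011): print(z,k,px("scene",[*(o[:2]+k*d),z]).round(1))
c=np.array([.5182,.0217]);n=np.array([-d[1],d[0]]);print("stop top mid",px("scene",[*(c+.05*d),.055]),[px("scene",[*(c+.05*d+w*n),.055]).round(1) for w in(-.023,.023)])
```

```text
0.064 0 [261.2 227.7]
0.064 0.011 [262.7 231.6]
0.068 0 [261.  226.1]
0.068 0.011 [262.5 230. ]
0.072 0 [260.9 224.5]
0.072 0.011 [262.4 228.4]
stop top mid [261.38744189 230.31438599] [array([249.3, 233.1]), array([273.3, 227.5])]
```

Call:
jog_arm([
  {"gripper":0,"offset":[0.005,0,0.0015],"rotation":[0,0,0]},
  {"gripper":0,"offset":[0.005,0,0],"rotation":[0,0,0]},
  {"gripper":0,"offset":[0.002,0,0],"rotation":[0,0,0]},
  {"gripper":0,"offset":[0.002,0,0],"rotation":[0,0,0]},
  {"gripper":0,"offset":[0.002,0,0],"rotation":[0,0,0]},
  {"gripper":0,"offset":[0.002,0,0],"rotation":[0,0,0]},
  {"gripper":0,"offset":[0.002,0,0],"rotation":[0,0,0]},
])

```text
clock: 19.5
position: [0.5484, 0.0091, 0.0771]
ee_rot: [0.188, 0.982, 0.0, 0.001]
ft_force: [2.8, -0.9, 0.5]
grip_width: 0.004
grasp_force: 1.1
```

Call:
jog_arm([
  {"gripper":0,"offset":[0.002,0,0],"rotation":[0,0,0]},
  {"gripper":0,"offset":[0.002,0,0],"rotation":[0,0,0]},
  {"gripper":0,"offset":[0.002,0,0],"rotation":[0,0,0]},
  {"gripper":0,"offset":[0.002,0,0],"rotation":[0,0,0]},
  {"gripper":0,"offset":[0.002,0,0],"rotation":[0,0,0]},
])

```text
clock: 20.0
position: [0.5387, 0.0131, 0.0769]
ee_rot: [0.187, 0.982, 0.0, 0.0]
ft_force: [2.3, -1.4, 2.4]
grip_width: 0.0
grasp_force: 1.8
```

Call:
jog_arm([
  {"gripper":0,"offset":[0.002,0,0],"rotation":[0,0,0]},
  {"gripper":0,"offset":[0.002,0,0],"rotation":[0,0,0]},
  {"gripper":0,"offset":[0.002,0,0],"rotation":[0,0,0]},
  {"gripper":0,"offset":[0.002,0,0],"rotation":[0,0,0]},
  {"gripper":0,"offset":[0.002,0,0],"rotation":[0,0,0]},
  {"gripper":0,"offset":[0.002,0,0],"rotation":[0,0,0]},
])

```text
clock: 20.6
position: [0.5274, 0.0176, 0.0769]
ee_rot: [0.187, 0.982, 0.0, 0.0]
ft_force: [3.6, -0.0, 3.3]
grip_width: 0.003
grasp_force: 2.2
```

Call:
jog_arm([
  {"gripper":0,"offset":[0.001,0,0],"rotation":[0,0,0]},
  {"gripper":0,"offset":[0.001,0,0],"rotation":[0,0,0]},
  {"gripper":0,"offset":[0.001,0,0],"rotation":[0,0,0]},
  {"gripper":0,"offset":[0.001,0,0],"rotation":[0,0,0]},
])

```text
clock: 21.0
position: [0.5238, 0.019, 0.0769]
ee_rot: [0.187, 0.982, 0.0, 0.0]
ft_force: [2.6, 0.3, 3.7]
grip_width: -0.006
grasp_force: 2.3
```

Call:
jog_arm([
  {"gripper":0,"offset":[0.001,0,0],"rotation":[0,0,0]},
  {"gripper":0,"offset":[0.001,0,0],"rotation":[0,0,0]},
])

```text
clock: 21.2
position: [0.5219, 0.0197, 0.0768]
ee_rot: [0.187, 0.982, 0.0, 0.0]
ft_force: [2.6, 0.1, 4.0]
grip_width: -0.004
grasp_force: 2.4
```

Call:
jog_arm([
  {"gripper":0,"offset":[0.001,0,0],"rotation":[0,0,0]},
  {"gripper":0,"offset":[0.001,0,0],"rotation":[0,0,0]},
])

```text
clock: 21.4
position: [0.5203, 0.0203, 0.077]
ee_rot: [0.187, 0.982, 0.0, 0.0]
ft_force: [4.5, 0.1, 5.5]
grip_width: 0.001
grasp_force: 3.4
```

Call:
jog_arm([
  {"gripper":0,"offset":[0.0005,0,0],"rotation":[0,0,0]},
  {"gripper":0,"offset":[0.0005,0,0],"rotation":[0,0,0]},
  {"gripper":0,"offset":[0,0,0],"rotation":[0,0,0]},
])

```text
clock: 21.7
position: [0.5197, 0.0205, 0.0772]
ee_rot: [0.188, 0.982, -0.0, 0.001]
ft_force: [5.9, -0.5, 5.0]
grip_width: 0.001
grasp_force: 3.5
```

Call:
jog_arm([
  {"gripper":0,"offset":[0.001,0,0],"rotation":[0,0,0]},
  {"gripper":0,"offset":[0.0005,0,0],"rotation":[0,0,0]},
  {"gripper":0,"offset":[0,0,0],"rotation":[0,0,0]},
])

```text
clock: 22.0
position: [0.5187, 0.021, 0.0775]
ee_rot: [0.188, 0.982, -0.0, 0.001]
ft_force: [4.9, -1.3, 7.5]
grip_width: -0.0
grasp_force: 4.6
```

The tip is starting to climb the cone, so the tab is against its stop. Backing off to look.

Call:
jog_arm([
  {"gripper":0,"offset":[-0.003,0,0],"rotation":[0,0,0]},
  {"gripper":0,"offset":[-0.005,0,-0.01],"rotation":[0,0,0]},
  {"gripper":0,"offset":[-0.01,0,-0.03],"rotation":[0,0,0]},
  {"gripper":0,"offset":[-0.02,0,-0.04],"rotation":[0,0,0]},
  {"gripper":0,"offset":[-0.02,0,0],"rotation":[0,0,0]},
  {"gripper":0,"offset":[0,0,0],"rotation":[0,0,0]},
  {"gripper":0,"offset":[0,0,0],"rotation":[0,0,0]},
])

```text
clock: 22.7
position: [0.5708, 0.0, 0.1563]
ee_rot: [0.187, 0.982, -0.0, -0.001]
ft_force: [-0.4, -0.8, 1.0]
grip_width: 0.002
grasp_force: 0.0
```

Run:
```python
from h import *
s=imaging.camera('scene');t=imaging.camera('top');cv2.imwrite('pics/s7.png',s);cv2.imwrite('pics/t7.png',t)
cv2.imwrite('pics/c7.png',np.hstack([cv2.resize(s[180:250,225:295],(400,400),interpolation=2),cv2.resize(t[180:240,360:420],(400,400),interpolation=2)]))
```

```text
(no output)
```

View pics/c7.png

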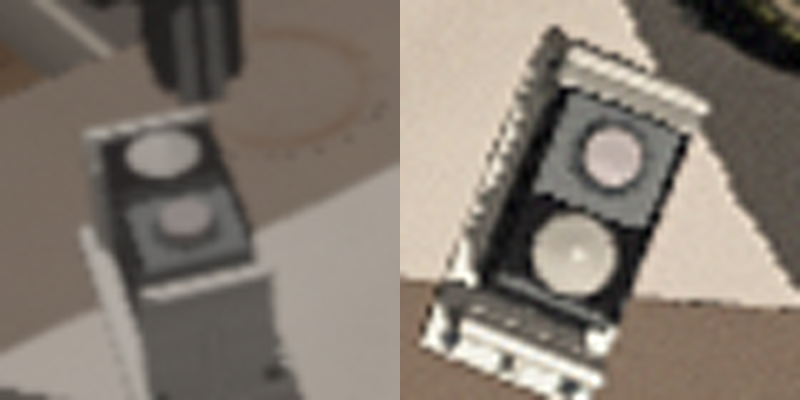

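The button is uncovered at top px (391.5,203.2), and the cone is aside at (385.9,217.6). Checking that they are 32 mm apart.

Run:
```python
from h import *
a=np.radians(-21.5);d=np.array([np.cos(a),np.sin(a)]);n=np.array([-d[1],d[0]]);c=np.array([.5182,.0217])
t=cv2.imread('pics/t7.png')
g=cv2.resize(cv2.cvtColor(t[180:240,360:420],6),None,fx=8,fy=8,interpolation=2)
H=cv2.HoughCircles(g,3,1,60,param1=80,param2=15,minRadius=30,maxRadius=62)[0];print(H[:4])
b=onz("top",(391.4,203.15),.062)[:2];k=onz("top",(385.85,217.55),.0675)[:2]
for h in H[:4]:
  u=(360+h[0]/8-.4,180+h[1]/8-.4)
  for z in(.062,.0675):
    p=onz("top",u,z)[:2];print(z,p,(p-c)@d,(p-c)@n)
print("eye",b,(b-c)@d,(b-c)@n,k,(k-c)@d,(k-c)@n,(b-k)@d)
print(tri((391.4,203.15),(225+187*.175-.4,180+216*.175-.4)))
go((*b,.08),158.5)
```

```text
[[254.5 187.5  33.6]
 [208.5 307.5  50.2]
 [139.5 371.5  48.1]
 [193.5 417.5  44.3]]
0.062 [0.53439064 0.01508069] 0.01749004319937256 -0.0002248294319725651
0.0675 [0.53392661 0.01597754] 0.016729602285039044 0.0004395482994532906
0.062 [0.50464801 0.02662425] -0.014413750097921025 -0.0003852076827634606
0.0675 [0.50437483 0.02744704] -0.01496948013185759 0.00028019911666725926
0.062 [0.48876689 0.0436727 ] -0.03543810254351059 0.00965651456071276
0.0675 [0.4885956  0.04438609] -0.03585892969430693 0.010257488589343833
0.062 [0.47765811 0.0304584 ] -0.04093084569681025 -0.0067096856447667295
0.0675 [0.47755811 0.03125658] -0.041316428628330605 -0.006003697794688267
eye [0.53416737 0.01510703] 0.017272652017082377 -0.0002821597439041319 [0.50533162 0.02707449] -0.013942722713837162 0.0002842395728079852 0.031215374730919537
(array([0.53464349, 0.0153238 , 0.06037215]), np.float64(0.0011749476828056328))
pos [5.705e-01 3.000e-04 1.562e-01] yaw 158.46 tilt [-2.e-03 -1.e-04 -1.e+00] q7 0.69 F [-0.37 -0.03  0.6 ] off [0.0391 0.0005 0.0763] rz -0.04
```

Call:
jog_arm([
  {"gripper":0,"offset":[0.02,0.0005,0],"rotation":[0,0,0]},
  {"gripper":0,"offset":[0.0185,0,0.01],"rotation":[0,0,0]},
  {"gripper":0,"offset":[0,0,0.025],"rotation":[0,0,0]},
  {"gripper":0,"offset":[0,0,0.025],"rotation":[0,0,0]},
  {"gripper":0,"offset":[0,0,0.012],"rotation":[0,0,0]},
  {"gripper":0,"offset":[0,0,0.006],"rotation":[0,0,0]},
  {"gripper":0,"offset":[0,0,0],"rotation":[0,0,0]},
  {"gripper":0,"offset":[0,0,0],"rotation":[0,0,0]},
])

```text
clock: 23.6
position: [0.5365, 0.0148, 0.0796]
ee_rot: [0.187, 0.982, 0.0, 0.0]
ft_force: [-0.8, 0.5, 0.5]
grip_width: 0.0
grasp_force: 0.0
```

Call:
jog_arm([
  {"gripper":0,"offset":[0.0015,0,0.004],"rotation":[0,0,0]},
  {"gripper":0,"offset":[0,0,0.001],"rotation":[0,0,0]},
  {"gripper":0,"offset":[0,0,0.001],"rotation":[0,0,0]},
  {"gripper":0,"offset":[0,0,0.001],"rotation":[0,0,0]},
  {"gripper":0,"offset":[0,0,0.001],"rotation":[0,0,0]},
])

```text
clock: 24.1
position: [0.5347, 0.0151, 0.071]
ee_rot: [0.187, 0.982, -0.0, 0.0]
ft_force: [-2.0, -0.4, 3.9]
grip_width: -0.003
grasp_force: 2.0
```

Moving against about 4 N, as expected. Continuing in fine steps.

Call:
jog_arm([
  {"gripper":0,"offset":[0,0,0.001],"rotation":[0,0,0]},
  {"gripper":0,"offset":[0,0,0.0005],"rotation":[0,0,0]},
  {"gripper":0,"offset":[0,0,0.0005],"rotation":[0,0,0]},
])

```text
clock: 24.4
position: [0.5348, 0.0151, 0.0689]
ee_rot: [0.187, 0.982, -0.0, 0.0]
ft_force: [-1.7, -1.1, 4.5]
grip_width: -0.0
grasp_force: 2.0
```

Call:
jog_arm([
  {"gripper":0,"offset":[0,0,0.0005],"rotation":[0,0,0]},
  {"gripper":0,"offset":[0,0,0.0003],"rotation":[0,0,0]},
  {"gripper":0,"offset":[0,0,0],"rotation":[0,0,0]},
])

```text
clock: 24.7
position: [0.5348, 0.0151, 0.0686]
ee_rot: [0.187, 0.982, -0.0, 0.0]
ft_force: [-4.3, -1.5, 11.6]
grip_width: 0.004
grasp_force: 5.7
```

Bottomed at z 0.0686 (0.0685 predicted) with the force stepping to 11.6 N. Retracting straight up.

Call:
jog_arm([
  {"gripper":0,"offset":[0,0,-0.005],"rotation":[0,0,0]},
  {"gripper":0,"offset":[0,0,-0.02],"rotation":[0,0,0]},
  {"gripper":0,"offset":[0,0,-0.03],"rotation":[0,0,0]},
  {"gripper":0,"offset":[-0.02,0,-0.03],"rotation":[0,0,0]},
  {"gripper":0,"offset":[-0.02,0,0],"rotation":[0,0,0]},
  {"gripper":0,"offset":[0,0,0],"rotation":[0,0,0]},
  {"gripper":0,"offset":[0,0,0],"rotation":[0,0,0]},
])

```text
clock: 25.4
position: [0.5716, 0.0006, 0.1526]
ee_rot: [0.187, 0.982, 0.0, -0.0]
ft_force: [-1.5, 0.4, 0.3]
grip_width: -0.003
grasp_force: 0.0
```

Run:
```python
from h import *
s=imaging.camera('scene');t=imaging.camera('top')
cv2.imwrite('pics/c8.png',np.hstack([cv2.resize(s[180:250,225:295],(400,400),interpolation=2),cv2.resize(t[180:240,360:420],(400,400),interpolation=2)]))
```

```text
(no output)
```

View pics/c8.png

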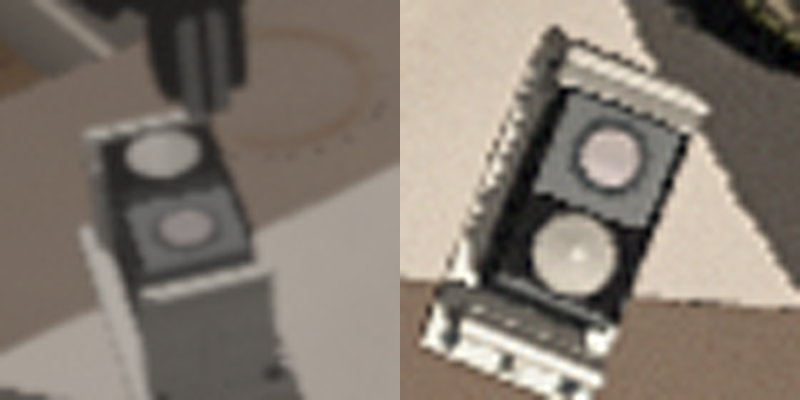

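The button is now down: in the scene crop it moved from row 216 to 227. The tab is still aside and the pack is seated between the stops.

```bash
python3 -c "
from workcell import workorder
print(workorder.hand_in())"
```

```text
the job is handed in; nothing more can be done
None
```

I handed the job in at about 25 s: the pack is seated in the dock, the lock tab is fully aside, the power button stays pressed in, and I left the bystander tools alone.

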